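# Clamp the heat-spreader pair to the first click of the torque lever

### The job

Lay the loose aluminium plate on top of its twin in the sloping vise, squared up with it and with its low end against the backstop. Then swing the torque lever towards the backstop side to close the jaw, and stop at the clutch's first click: it must not click a second time. Leave the other things on the bench where they are.

Things in the scene. Friction and masses are not known exactly. Their poses are not given: they have to be found in the camera images.
- plate_center (a point): centre (half-way up) of the loose flat bare-aluminium plate, 110 x 60 x 12 mm (its own x, y, z), 0.2 kg, lying flat on the bench to the right of the vise, with 25 mm or more free on its long sides. It is symmetrical: a half turn makes no difference.
- lower_center (a point): centre of the identical loose plate that already lies in the vise on the sloping bed, low end against the backstop, held by nothing else
- bed: fixed sloping bed of the vise. Origin: upper face, at the middle of a seated plate, 55 mm above the bench. x runs up the slope (12.6 deg, low end on the robot's side), y across, z square out of it. 50 mm wide: plates overhang. Backstop: wall 64 mm wide, face at x = -0.055, 30 mm high above the bed. Seated lower plate: centre at (0, 0, 0.006); plate on top: (0, 0, 0.018).
- lever_axis (a point): point on the vertical axis of the torque lever, 120 mm above the bench at the mid-height of the lever, on a 48 mm grey round post on the left side of the vise, beside the jaw
- lever_grip (a point): point on the lever's black round rubber handle, 125 mm from the lever axis. Handle level, 24 mm thick, from 78 to 163 mm from the axis, middle line 120 mm above the bench; clear space below. The lever starts pointing to the left (+y, within about 30 deg); to tighten, its handle is pushed towards the robot (counter-clockwise from above).
- screw (a joint): turn of the clamp screw under the lever (rad, grows as the jaw closes, counter-clockwise from above). Starts at 0 to 0.25; the jaw meets the seated plates at about 0.67 (stiff stop there). Stays where it is left; turning it takes about 2 N at the handle.
- lever (a joint): slip of the lever against the screw in the torque clutch (rad), 0 at the start. Once the jaw is tight, at about 5 to 6 N at the handle the clutch yields: past about 0.2 the lever snaps ahead, the force drops, and it rests by itself at 0.40 = first click. Pushed on past about 0.6 it snaps to 0.80 = second click. The lever's direction turns by screw + lever.
- heatsink_mid (a point): black finned heat sink, 70 x 60 x 32 mm, bystander beyond the loose plate; point on its axis at 16 mm height
- spool: solder spool standing on end, 66 mm wide, 46 mm high, bystander; origin under its centre
- screwdriver: screwdriver 170 mm long lying on the bench between robot and plates, bystander
- jaw_face (a point): middle of the face of the steel moving jaw on the bed's high end (64 mm wide, top 23 mm above the bed). It moves 30 mm per rad of screw down the slope; at screw = 0 it is 75 mm up the slope from the bed's origin. Closing, it pushes the plates against the backstop.
- flux: white screw-top jar, 56 mm wide, 50 mm high, standing beyond the loose plate on the right, bystander; origin under its centre
Not all that is in view belongs to the job. What is shaped like the part that bears plate_center but green is not meant.

How it is judged (in metres and radians):
On the way, in this order (a step that is already met when the one before it is completed fails the run):
1. the loose plate lies on the lower plate in the vise, its centre within 20 mm along the slope and 10 mm across of its seat, flat on it, let go, clutch not yet clicked (x of plate_center in the frame of bed between -0.005 and 0.02 m and y of plate_center in the frame of bed between -0.01 and 0.01 m and z of plate_center in the frame of bed between 0.015 and 0.021 m and angle between the z axis of plate_center and the z axis of bed, either way round below 0.1 rad and contact force between plate and the fingers below 0.2 N and value of joint lever below 0.2 rad), for 0.2 s.
2. the jaw is closed and the clutch has clicked once (value of joint screw above 0.58 rad and value of joint lever above 0.28 rad), for 0.1 s.
At the end, for the whole second after the job is handed in: Both plates lie flat in the vise, one on the other, at rest, low ends within 4 mm of the backstop, within 10 mm of the bed's middle line and 0.1 rad of square; the jaw is closed on them (screw above 0.58 rad); the clutch rests at its first click (lever 0.28 to 0.52 rad) (all of step 2 and value of joint lever below 0.52 rad and x of plate_center in the frame of bed between -0.004 and 0.004 m and y of plate_center in the frame of bed between -0.01 and 0.01 m and z of plate_center in the frame of bed between 0.015 and 0.021 m and angle between the x axis of plate_center and the x axis of bed, either way round below 0.1 rad and angle between the z axis of each of plate_center, lower_center and the z axis of bed, either way round below 0.1 rad and x of lower_center in the frame of bed between -0.004 and 0.004 m and y of lower_center in the frame of bed between -0.01 and 0.01 m and linear speed of plate below 0.01 m/s); the robot touches nothing.
It fails at once if the clutch clicks a second time (lever past 0.62 rad) (value of joint lever above 0.62 rad).
It fails at once if the heat sink, spool, jar or screwdriver is moved more than 30 mm (distance of any of heatsink_mid, spool, screwdriver, flux from where it was at the start of the episode above 0.03 m).
It also fails if it takes over 58 s, if anything falls off the work surface, if the arm or the gripper's body presses on something with over 40 N, if the wrist force passes 120 N, or if a joint passes its speed limit or range.

### The arm

A 6-joint arm with a two-finger parallel gripper is mounted at the origin on the work surface. World frame = base frame: x ahead of the robot, y to its left, z up, the work surface at z = 0. Lengths are in m, angles in degrees, forces in N, time in s.
With the tool pointing down it reaches from about 0.325 to 0.775 m from the base axis. Payload 5.5 kg.
Tool frame: the origin (TCP) lies at the centre of the arm's flange, where the gripper is bolted on; the fingertips stand 182 mm ahead of it and the grasp point (between the pads) lies 163 mm ahead of it; z points along the fingers, y is the line along which they close (so a half turn about z gives the same grasp; the last joint's range is limited). The gripper opens to 88 mm and grips with 3 to 60 N. Pads are 20 mm wide; open, the fingers measure 115 mm over their backs; the gripper's body (75 mm by 178 mm) begins 61 mm behind the grasp point.
Start: joints at [-77.16, 5.22, 70.514, -0, 104.267, -3.249], TCP at [0.166, -0.577, 0.405] pointing down, gripper open.
Joint ranges: [-164.24, 164.24], [-49.07, 125.15], [9.68, 141.18], [-86.29, 266.29], [3.28, 154.24], [-151.56, 151.56]. Speed limits (degrees/s): [147.25, 147.25, 172.46, 180, 180, 180].

### API

Orientations are given as [roll, pitch, yaw] about the fixed x, y, z axes, in that order (R = Rz(yaw) Ry(pitch) Rx(roll)).
In Python, from station import r gives the robot as it stands. The module is installed in compiled form; this text tells all that it offers. Calls block until the motion is done:
- r.reach(position, orientation): joint-space move of the TCP to a pose.
- r.servo_line(position, rotation=None, speed=0.15): straight line of the TCP; rotation=None keeps the orientation; speed is the mean speed in m/s.
- r.move_joints(angles): joint-space move.
- r.let_go() and r.grab(squeeze=None): open the fingers fully, or close them until they stop; squeeze is the grip in N (None keeps the last).
- r.wait(seconds).
- r.inverse_kinematics(position, orientation): joint angles nearest the present ones, or None.
- r.sense(): the state.
- r.snapshot(name): name is "side" or "top"; returns a dict with "frame" (480x640x3 uint8, red, green, blue), "fx", "fy", "cx", "cy" (pixels), "dist_coeffs" ([k1, k2, p1, p2, k3] as OpenCV has them; the pictures are not rectified), "R" (3x3) and "t" (3): a world point X has camera coordinates R X + t. Camera axes: x right, y down, z forward; pixel columns grow to the right and rows downward; lengths in m; the calibration is good to about 2 mm. A picture is of the moment at which its call begins. There is no depth.
A pose or a line that the arm cannot do raises r.IKError and nothing moves.
- r.hand_in(): hands the job in; it is judged then, once.
The state is a dict: "clock": time; "joints": joint angles; "joint_vel": joint speeds; "joint_torque": joint torques, N m; "tcp_pos": TCP position; "orientation": TCP orientation; "contact_force": force on the tool from outside, world axes, zero at the start; "torque": the same for the moment, N m; "opening": finger opening in m; "gripper_force": force on a finger pad.
Only numpy, scipy, OpenCV 4.12 (cv2) and the standard library are available. Lean on these libraries where they do the work, as an engineer would, in place of code of your own. Each camera call takes 0.05 s, during which the arm holds its last target. There are 200 camera calls.

## Working session

There is one attempt and no reset: what is moved stays moved. The work goes in short steps, each a Python script; the robot and the scene stay as the last script left them, time stands still between calls to the robot, and variables do not carry over. Pictures are saved under pics/ and viewed, at most 10 in all, crops included, and the job is handed in when it is done.

```bash
mkdir -p pics; python3 - <<'E'
from station import r
import cv2,pickle
d={}
for n in("side","top"):
    s=r.snapshot(n);d[n]=s;cv2.imwrite(f"pics/{n}0.png",s["frame"][:,:,::-1]);print(n,s["fx"],s["cx"],s["cy"],s["dist_coeffs"],s["R"],s["t"])
pickle.dump(d,open("s0.pkl","wb"));print(r.sense())
E
```

```text
side 500.01796376963836 317.49149038370365 232.85802665371477 [-0.04692658  0.          0.          0.          0.        ] [[ 0.98972008 -0.14178076 -0.0187718 ]
 [-0.08638094 -0.48799637 -0.86856081]
 [ 0.11398464  0.8612536  -0.49522696]] [-0.55196978  0.06838358  1.32515788]
top 435.99698246519984 321.4579616210024 230.44093462216244 [-0.00097003  0.          0.          0.          0.        ] [[-0.02074976 -0.99967449 -0.01484479]
 [-0.98251523  0.0231369  -0.18473901]
 [ 0.18502234  0.01075194 -0.9826755 ]] [-0.1442179   0.51164621  1.19709606]
{'clock': 0.1, 'joints': array([-7.71589271e+01,  5.25993297e+00,  7.05729158e+01,  2.86526812e-04,
        1.04263903e+02, -3.24679161e+00]), 'joint_vel': array([ 0.05264043, -0.12391374, -0.2187303 , -0.01055886,  0.02304078,
        0.06744656]), 'joint_torque': array([ 1.71085700e-03, -4.47855949e+01, -4.07570708e+01,  6.99044368e-02,
        2.84128479e-02, -1.06572393e-04]), 'tcp_pos': array([ 0.16630012, -0.57656531,  0.40362811]), 'orientation': array([-1.79903420e+02, -5.75706195e-03,  1.60879300e+01]), 'contact_force': array([-0.74554575,  0.45160369,  0.52049342]), 'torque': array([ 0.07094432, -0.03674257,  0.03884213]), 'gripper_force': 0.0, 'opening': 0.08790634408808998}
```

View pics/side0.png

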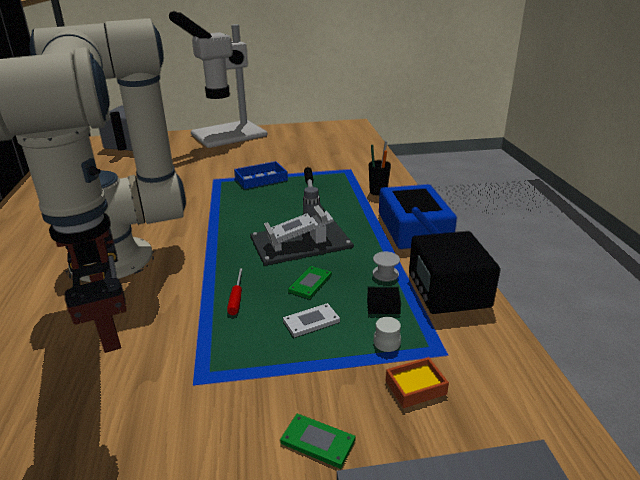

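View pics/top0.png

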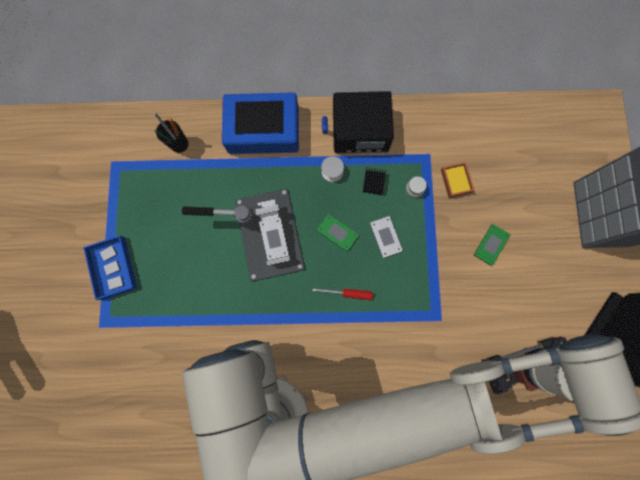

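The side view shows the loose bare plate at (311,320), the vise at (300,235) and the lever handle at (309,177). In the top view the loose plate is at (386,237), the lower plate at (273,239), the lever post at (242,212) and the handle at (198,211). The green plates are decoys.

```bash
cat > h.py <<'E'
import numpy as np,cv2
def rays(s,px):
    K=np.array([[s["fx"],0,s["cx"]],[0,s["fy"],s["cy"]],[0,0,1]])
    u=cv2.undistortPoints(np.array(px,float).reshape(-1,1,2),K,np.array(s["dist_coeffs"])).reshape(-1,2)
    R=np.array(s["R"]);return -R.T@np.array(s["t"]),np.c_[u,np.ones(len(u))]@R
def onplane(s,px,p0,n=(0,0,1)):
    c,d=rays(s,px);p0=np.array(p0,float);n=np.array(n,float)
    return c+d*(((p0-c)@n)/(d@n))[:,None]
def onz(s,px,z): return onplane(s,px,(0,0,z))
def project(s,X):
    K=np.array([[s["fx"],0,s["cx"]],[0,s["fy"],s["cy"]],[0,0,1]])
    return cv2.projectPoints(np.array(X,float).reshape(-1,1,3),cv2.Rodrigues(np.array(s["R"]))[0],np.array(s["t"],float),K,np.array(s["dist_coeffs"]))[0].reshape(-1,2)
def blob(s,roi,lo,hi):
    x0,y0,x1,y1=roi;h=cv2.cvtColor(s["frame"],cv2.COLOR_RGB2HSV)
    m=cv2.inRange(h,lo,hi);k=np.zeros_like(m);k[y0:y1,x0:x1]=m[y0:y1,x0:x1]
    cs=cv2.findContours(k,cv2.RETR_EXTERNAL,cv2.CHAIN_APPROX_NONE)[0]
    return max(cs,key=cv2.contourArea).reshape(-1,2)
def rect(P):  # centre, long dir deg, size of min rectangle in xy
    (c,w,a)=cv2.minAreaRect((P[:,:2]*1000).astype(np.float32))
    if w[0]<w[1]: a+=90;w=w[::-1]
    return np.array(c)/1000,(a+90)%180-90,np.array(w)
E
python3 - <<'E'
from h import *
import pickle
d=pickle.load(open("s0.pkl","rb"))
for n,roi in(("top",(365,212,408,262)),("side",(275,295,345,340))):
    s=d[n];c=blob(s,roi,(0,0,110),(180,60,255));print(n,"plate",rect(onz(s,c,.012)),cv2.boundingRect(c))
s=d["top"]
for roi in((365,212,408,262),):
    c=blob(s,roi,(0,0,90),(180,60,255));print(rect(onz(s,c,.012)))
c=blob(s,(180,200,216,222),(0,0,0),(180,255,60));print("handle",rect(onz(s,c,.12)))
def crop(n,x0,y0,x1,y1,k):return cv2.resize(d[n]["frame"][y0:y1,x0:x1,::-1],None,fx=k,fy=k,interpolation=cv2.INTER_CUBIC)
a=crop("top",230,180,310,285,5);b=crop("side",245,165,355,265,3.6)
H=max(a.shape[0],b.shape[0]);o=np.zeros((H,a.shape[1]+b.shape[1],3),np.uint8);o[:a.shape[0],:a.shape[1]]=a;o[:b.shape[0],a.shape[1]:]=b
cv2.imwrite("pics/c1.png",o);print(o.shape)
E
```

```text
top plate (array([ 0.49346252, -0.34244348]), 18.21112823486328, array([114.0104599 ,  64.73210907])) (370, 216, 33, 42)
side plate (array([ 0.49450787, -0.34386261]), 17.961366653442383, array([109.03200531,  60.43329239])) (283, 303, 57, 31)
(array([ 0.49284024, -0.34256052]), 18.399141311645508, array([115.13681793,  65.64922333]))
handle (array([0.55619946, 0.18053937]), 88.60138702392578, array([82.94236755, 22.29197311]))
(525, 796, 3)
```

View pics/c1.png

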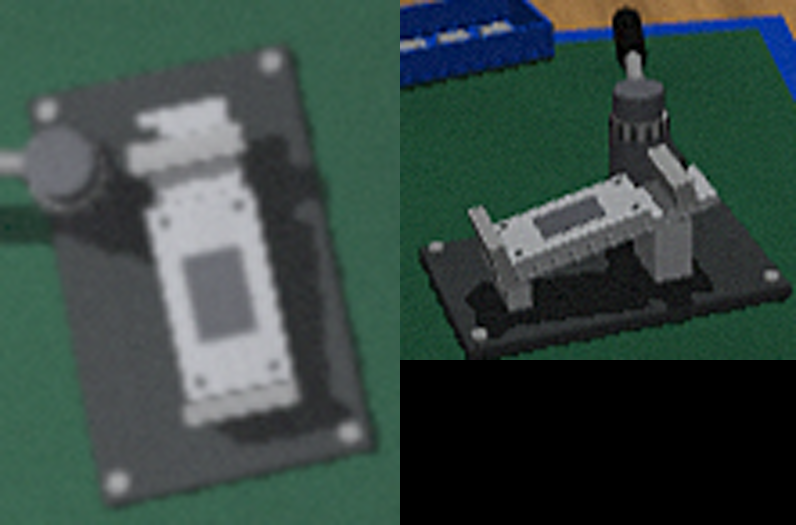

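The crop shows the lower plate in the vise. In crop pixels its four holes are at (165,222), (238,205), (200,381) and (274,366). The backstop is at the bottom (240,405), the jaw at (185,150) and the post at (60,160).

```bash
python3 - <<'E'
from h import *
import pickle
d=pickle.load(open("s0.pkl","rb"));s=d["top"];S=d["side"]
f=lambda p:(np.array(p,float)+.5)/5-.5+[230,180]
g=lambda p:(np.array(p,float)-[400,0]+.5)/3.6-.5+[245,165]
h=f([(165,222),(238,205),(200,381),(274,366)])
c0=onz(s,[h.mean(0)],.0667)[0]
yaw=-5
a=np.radians(12.6)
for _ in range(3):
    y=np.radians(yaw);n=[-np.sin(a)*np.cos(y),-np.sin(a)*np.sin(y),np.cos(a)]
    P=onplane(s,h,c0,n);v=P[0]+P[1]-P[2]-P[3];w=P[0]+P[2]-P[1]-P[3]
    yaw=np.degrees(np.arctan2(v[1],v[0]))
print("lower top centre",c0,P.mean(0),"yaw holes",yaw,np.degrees(np.arctan2(-w[0],w[1])),np.linalg.norm(v)/2,np.linalg.norm(w)/2)
b=onz(s,f([(270,62),(46,110),(117,483),(350,432)]),.015)
print("base",b, [np.degrees(np.arctan2(*(b[i]-b[j])[1::-1])) for i,j in((0,3),(1,2))])
# grey patch
c=blob(s,(263,225,285,252),(0,0,80),(180,80,140));print("patch",rect(onplane(s,c,c0,n)))
hs=g([(502,232),(610,184),(635,200),(518,253)])
print("side centre",onz(S,[hs.mean(0)],.0667))
print("post",onz(s,f([(62,163)]),.135),"side post",onz(S,g([(638,88)]),.135))
E
```

```text
lower top centre [ 0.48531634 -0.02082471  0.0667    ] [ 0.48525989 -0.02084496  0.06668674] yaw holes 11.20318058215659 11.15445786891248 0.09184290556073023 0.0420317218505465
base [[ 0.63345303 -0.04479757  0.015     ]
 [ 0.60725433  0.08863451  0.015     ]
 [ 0.38501392  0.04449937  0.015     ]
 [ 0.41142623 -0.0899631   0.015     ]] [np.float64(11.498428411278702), np.float64(11.232334161253009)]
patch (array([ 0.48505716, -0.02088851]), 12.73507308959961, array([46.40198898, 31.85020065]))
side centre [[ 0.48426683 -0.02142857  0.0667    ]]
post [[0.54631929 0.05498357 0.135     ]] side post [[0.54845673 0.04708769 0.135     ]]
```

```bash
cat >> h.py <<'E'
from scipy.spatial.transform import Rotation as Ro
def Rm(o): return Ro.from_euler("xyz",o,degrees=True).as_matrix()
def tcp(g,o): return np.array(g)-0.163*Rm(o)[:,2]
BO=[180,-12.6,11.3]
B=Rm([0,-12.6,11.3]);O=np.array([0.485,-0.021,0.0667])-.012*B[:,2]
def bed(x,y,z): return O+B@np.array([x,y,z])
E
python3 - <<'E'
from h import *
from station import r
o=[180,0,18.1];g=np.array([.494,-.343,.0])
r.reach(tcp(g+[0,0,.10],o),o)
r.servo_line(tcp(g+[0,0,.0215],o),speed=.08)
s=r.sense();print(s["clock"],s["tcp_pos"]-tcp(g,o),s["contact_force"])
r.grab(25);r.wait(.3)
s=r.sense();print(s["opening"],s["gripper_force"],s["contact_force"])
r.servo_line(tcp(g+[0,0,.16],o),speed=.12)
s=r.sense();print(s["clock"],s["opening"],s["gripper_force"],s["tcp_pos"]-tcp(g,o))
print(r.inverse_kinematics(tcp(bed(.005,0,.018+.0155+.08),BO),BO))
im=r.snapshot("side");cv2.imwrite("pics/g.png",cv2.resize(im["frame"][100:400,150:500,::-1],None,fx=2,fy=2))
E
```

```text
2.8083 [ 0.00022369 -0.00016121  0.02231291] [-0.16162053 -0.00335687 -0.22483475]
0.05985655989040765 25.00023454427719 [-0.70925701  1.23412412  1.9550723 ]
4.9667 0.05968820515046648 24.99950498342514 [-1.03286069e-04  7.37199301e-05  1.58719217e-01]
[-10.41880556 -26.9774055  107.13668875   4.63270904  88.11565615
  68.60446151]
```

View pics/g.png

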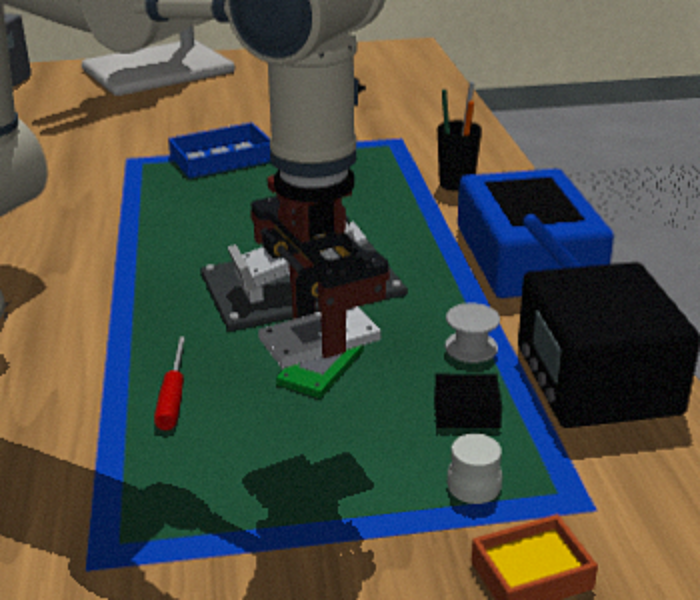

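The plate is held level and gripped near its middle, with the finger at (332,350). Next I'll place it.

```bash
python3 - <<'E'
from h import *
from station import r
G=lambda dz,x=.005:tcp(bed(x,0,.0343+dz),BO)
r.servo_line(G(.08),BO,speed=.15)
r.servo_line(G(.008),speed=.08);r.wait(.3)
s=r.sense();f0=np.array(s["contact_force"]);print(s["clock"],f0,B.T@(s["tcp_pos"]-G(0)),s["orientation"])
for i in range(14):
    r.servo_line(G(.007-.001*i),speed=.01)
    s=r.sense();df=B.T@(np.array(s["contact_force"])-f0)
    if np.linalg.norm(df)>3:break
print(i,df,s["clock"],B.T@(s["tcp_pos"]-G(0)))
im=r.snapshot("side");im2=r.snapshot("top")
cv2.imwrite("pics/p.png",np.hstack([cv2.resize(im["frame"][155:275,245:365,::-1],(400,400)),cv2.resize(im2["frame"][180:300,215:335,::-1],(400,400))]))
E
```

```text
8.6333 [ 0.49384082 -0.1448417  -1.3031662 ] [ 1.05526702e-04 -4.98583271e-05  8.37789098e-03] [179.98414089 -12.63631707  11.29956797]
9 [-3.8478141   0.52478106  7.86867909] 11.1333 [ 1.47508212e-04 -1.97837269e-05 -9.05509799e-04]
```

View pics/p.png

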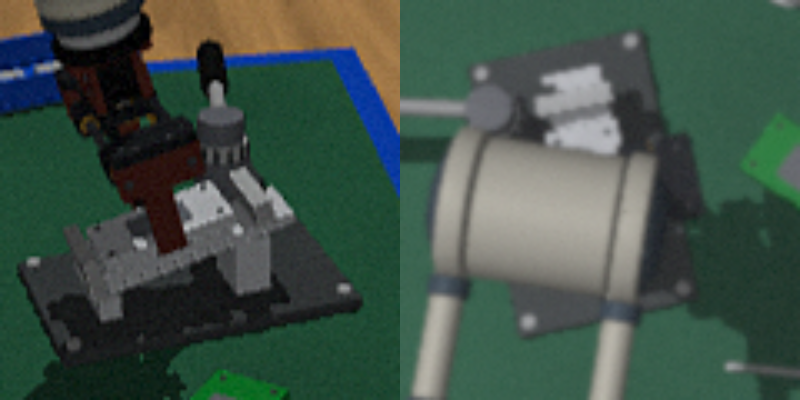

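The plate lies on its twin between the backstop (85,265) and the jaw (255,205), with contact at the expected height. I'll release it and check.

```bash
python3 - <<'E'
from h import *
from station import r
import pickle
G=lambda dz,x=.005:tcp(bed(x,0,.0343+dz),BO)
r.servo_line(G(.000),speed=.02)
r.let_go();r.wait(.3)
r.servo_line(G(.10),speed=.12)
p=G(.10)+[-.05,-.20,.05]
r.reach(p,BO)
d={n:r.snapshot(n) for n in("side","top")};pickle.dump(d,open("s1.pkl","wb"));print(r.sense()["clock"])
cv2.imwrite("pics/q.png",np.hstack([cv2.resize(d["side"]["frame"][155:275,245:365,::-1],(400,400),interpolation=2),cv2.resize(d["top"]["frame"][180:285,215:320,::-1],(400,400),interpolation=2)]))
E
```

```text
14.3583
```

View pics/q.png

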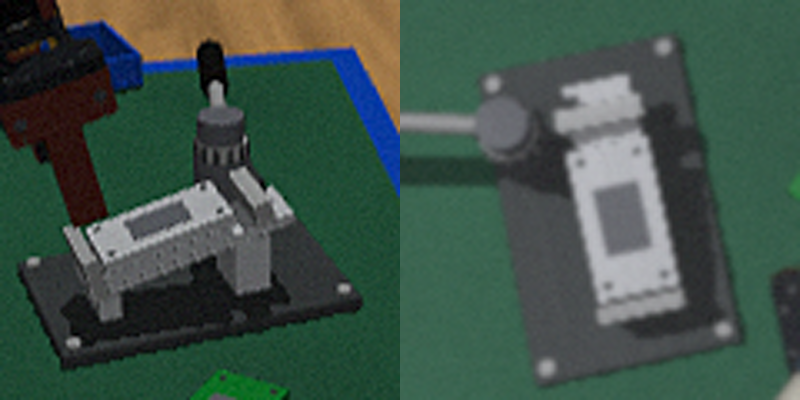

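```bash
python3 - <<'E'
from h import *
import pickle
d=pickle.load(open("s1.pkl","rb"));s=d["top"];S=d["side"]
k=400/105;f=lambda p:(np.array(p,float)-[400,0]+.5)/k-.5+[215,180]
h=f([(580,162),(641,149),(607,286),(667,274)])
P=onplane(s,h,bed(0,0,.024),B[:,2]);Q=(P-O)@B;print("plate in bed",Q.mean(0),Q[:2].mean(0)-Q[2:].mean(0))
kk=400/120;g=lambda p:(np.array(p,float)+.5)/kk-.5+[245,155]
for n,h2,L in(("post cap",f([(499,125)]),g([(221,114)])),):
    c1,d1=rays(s,h2);c2,d2=rays(S,L);A=np.c_[d1[0],-d2[0]];t=np.linalg.lstsq(A,c2-c1,rcond=None)[0]
    print(n,c1+t[0]*d1[0],c2+t[1]*d2[0])
c=blob(s,(180,195,216,225),(0,0,0),(180,255,60));m,a,w=rect(onz(s,c,.12));print("handle",m,a,w)
print("shaft",onz(s,f([(405,120),(470,123)]),.12))
E
```

```text
plate in bed [ 0.00476573 -0.00161553  0.024     ] [ 9.26754090e-02 -9.47988585e-04 -1.38777878e-16]
post cap [0.54716434 0.05989049 0.12896368] [0.55055294 0.05984975 0.12975509]
handle [0.55620068 0.18053934] 88.60138702392578 [82.94236755 22.2895565 ]
shaft [[0.55455977 0.12888685 0.12      ]
 [0.55124095 0.08240522 0.12      ]]
```

The plate is about 5 mm upslope of its seat, 1.6 mm off across and square, so the jaw will seat it. The lever axis is at about (0.5485, 0.0595), pointing at about 86°.

```bash
cat >> h.py <<'E'
A=np.array([.5485,.0595])
def push(phi,off=.026,z=.119,r=.125):  # pose pushing lever at direction phi (deg)
    p=np.radians(phi);u=np.array([np.cos(p),np.sin(p)]);t=np.array([-u[1],u[0]])
    o=[180,0,phi];q=A+r*u-off*t
    return tcp([*q,z],o),o,t
E
cat > push.py <<'E'
from h import *
from station import r
r.grab(10)
p,o,t=push(86,.075,.26);r.reach(p,o)
p,o,t=push(86,.060);r.servo_line(p,speed=.12)
p,o,t=push(86,.040);r.servo_line(p,speed=.1);r.wait(.2)
f0=np.array(r.sense()["contact_force"]);L=[];peak=0
for i in range(60):
    phi=82+1.2*i
    p,o,t=push(phi);r.servo_line(p,o,speed=.03)
    s=r.sense();F=-(np.array(s["contact_force"])-f0)[:2]@t
    L.append((round(phi,1),round(F,1)));peak=max(peak,F)
    if (peak>4 and F<.45*peak) or F>9 or s["clock"]>42:break
print(L,s["clock"])
import pickle
d={n:r.snapshot(n) for n in("side","top")};pickle.dump(d,open("s2.pkl","wb"))
m=d["top"];c=blob(m,(165,185,250,280),(0,0,0),(180,255,60))
cv2.imwrite("pics/l.png",np.hstack([cv2.resize(d["side"]["frame"][130:280,225:375,::-1],(400,400)),cv2.resize(m["frame"][170:290,190:310,::-1],(400,400))]))
E
python3 push.py
```

```text
[(82.0, np.float64(-0.1)), (83.2, np.float64(0.5)), (84.4, np.float64(0.8)), (85.6, np.float64(0.8)), (86.8, np.float64(0.5)), (88.0, np.float64(1.6)), (89.2, np.float64(1.7)), (90.4, np.float64(2.6)), (91.6, np.float64(1.8)), (92.8, np.float64(2.6)), (94.0, np.float64(2.9)), (95.2, np.float64(1.5)), (96.4, np.float64(2.1)), (97.6, np.float64(3.2)), (98.8, np.float64(1.4)), (100.0, np.float64(1.6)), (101.2, np.float64(2.7)), (102.4, np.float64(2.3)), (103.6, np.float64(2.0)), (104.8, np.float64(1.6)), (106.0, np.float64(1.7)), (107.2, np.float64(2.6)), (108.4, np.float64(2.0)), (109.6, np.float64(2.0)), (110.8, np.float64(2.1)), (112.0, np.float64(1.4)), (113.2, np.float64(1.7)), (114.4, np.float64(1.9)), (115.6, np.float64(1.9)), (116.8, np.float64(1.9)), (118.0, np.float64(1.0)), (119.2, np.float64(1.4)), (120.4, np.float64(2.2)), (121.6, np.float64(2.0)), (122.8, np.float64(1.5)), (124.0, np.float64(2.5)), (125.2, np.float64(1.9)), (126.4, np.float64(1.5)), (127.6, np.float64(2.8)), (128.8, np.float64(2.7)), (130.0, np.float64(4.5)), (131.2, np.float64(4.8)), (132.4, np.float64(4.3)), (133.6, np.float64(4.5)), (134.8, np.float64(3.4)), (136.0, np.float64(2.1))] 30.8583
```

View pics/l.png

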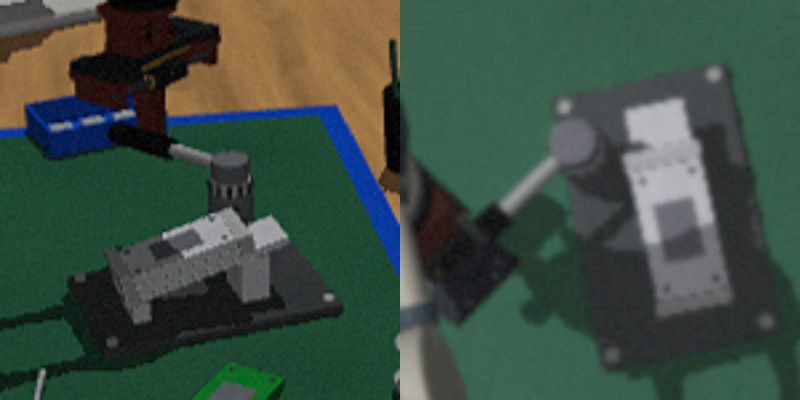

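The jaw is now against the plates. I'll measure the lever direction (shaft from (575,140) to (500,215) in the crop) to see whether it has snapped.

```bash
cat >> h.py <<'E'
def leverdir(s):
    x=project(s,[[*A,.12]])[0];m=cv2.cvtColor(s["frame"],cv2.COLOR_RGB2HSV)
    c=cv2.inRange(m,(0,0,95),(180,70,255));ys,xs=np.nonzero(c)
    P=onz(s,np.c_[xs,ys],.12)[:,:2]-A;rr=np.hypot(*P.T);an=np.degrees(np.arctan2(P[:,1],P[:,0]))
    k=(rr>.035)&(rr<.075)&(an>75)&(an<175)
    return np.median(an[k]),k.sum(),an[k].std()
E
python3 - <<'E'
from h import *
import pickle
for f in("s0","s1","s2"):print(f,leverdir(pickle.load(open(f+".pkl","rb"))["top"]))
s=pickle.load(open("s2.pkl","rb"))["top"]
k=400/120;g=lambda p:(np.array(p,float)-[400,0]+.5)/k-.5+[190,170]
P=onz(s,g([(575,140),(500,213)]),.12);print(P,np.degrees(np.arctan2(*(P[1]-P[0])[1::-1])))
E
```

```text
s0 (np.float64(86.02345209989247), np.int64(86), np.float64(5.223913281248088))
s1 (np.float64(85.9423470984688), np.int64(85), np.float64(5.217098437853587))
s2 (np.float64(132.7582972866668), np.int64(77), np.float64(4.571093601088988))
[[0.5513865  0.05755764 0.12      ]
 [0.49244946 0.11739964 0.12      ]] 134.56348004287577
```

The lever is at about 133–134°, still against the finger and not yet snapped. I'll continue in smaller steps with a camera check at each one.

```bash
cat > push2.py <<'E'
from h import *
from station import r
L=[]
for i in range(1,16):
    phi=136+.7*i
    p,o,t=push(phi);r.servo_line(p,o,speed=.03);
    s=r.sense();F=-np.array(s["contact_force"])[:2]@t
    m=r.snapshot("top");a=leverdir(m)[0];L.append((round(phi,1),round(F,1),round(a,1)))
    if a>phi+4 or F>9 or s["clock"]>45:break
print(L,s["clock"])
E
python3 push2.py
```

```text
[(136.7, np.float64(0.6), np.float64(133.0)), (137.4, np.float64(0.4), np.float64(136.9)), (138.1, np.float64(1.2), np.float64(145.3))] 31.8083
```

It has snapped ahead of the finger. I'll back off and check.

```bash
python3 - <<'E'
from h import *
from station import r
p,o,t=push(138.1,.065);r.servo_line(p,o,speed=.1)
p,o,t=push(138.1,.065,.25);r.servo_line(p,o,speed=.12)
p=np.array(p);r.servo_line(p+[-.06,.12,.05],speed=.15)
r.wait(.3);s=r.sense();m=r.snapshot("top");S=r.snapshot("side");print(s["clock"],leverdir(m))
cv2.imwrite("pics/e.png",np.hstack([cv2.resize(S["frame"][130:280,225:375,::-1],(400,400)),cv2.resize(m["frame"][175:290,205:320,::-1],(400,400))]))
E
```

```text
35.05 (np.float64(146.2998366782478), np.int64(85), np.float64(5.315654594297874))
```

View pics/e.png

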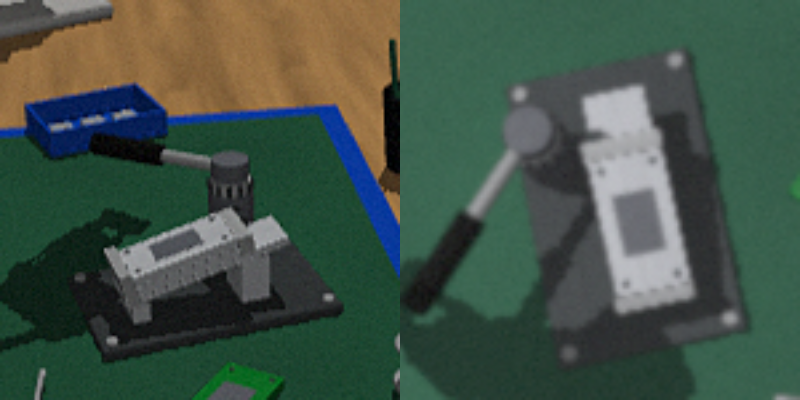

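```bash
python3 - <<'E'
from h import *
from station import r
s=r.snapshot("top");k=400/115
h=(np.array([(601,173),(655,160),(627,285),(677,273)],float)-[400,0]+.5)/k-.5+[205,175]
Q=(onplane(s,h,bed(0,0,.024),B[:,2])-O)@B;v=Q[:2].mean(0)-Q[2:].mean(0);print(Q.mean(0),np.degrees(v[1]/v[0]),leverdir(s))
r.hand_in()
E
```

```text
[-0.00052914 -0.00122178  0.024     ] -0.5611112023593104 (np.float64(145.95244942135852), np.int64(82), np.float64(5.0261604586185635))
the job is handed in; nothing more can be done
```

The job is handed in, result not shown: by the camera, the plate lies square on its twin within about 1 mm of its seat, the jaw is closed, the lever has turned about 60° (one click), and the arm is clear.

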